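# Put the dried lids back on their pots and the butter dish

### The arm

A 6-joint arm with a two-finger parallel gripper is mounted at the origin on the work surface. World frame = base frame: x ahead of the robot, y to its left, z up, the work surface at z = 0. Lengths are in m, angles in rad, forces in N, time in s.
With the tool pointing down it reaches from about 0.35 to 0.775 m from the base axis. Payload 7.3 kg.
Tool frame: the origin (TCP) lies on the centre line of the jaws, within the pads' length; the fingertips stand 11 mm ahead of it and the grasp point (between the pads) lies 8 mm behind it; y points along the fingers, z is the direction in which the jaws open and shut, and the axes are right-handed (so a half turn about y gives the same grasp; the last joint's range is limited). The gripper opens to 92 mm and grips with 3 to 60 N. Pads are 19 mm wide; open, the fingers measure 130 mm over their backs; the gripper's body (75 mm by 190 mm) begins 47 mm behind the grasp point.
Start: joints at [1.04, 0.342, 1.524, -0, 1.275, -0.146], TCP at [0.197, 0.487, 0.238] pointing down, gripper open.
Joint ranges: [-2.53, 2.53], [-0.77, 2.02], [0.04, 2.7], [-1, 4.14], [0.28, 2.66], [-3.11, 3.11]. Speed limits (rad/s): [2.57, 2.57, 3.14, 3.14, 3.14, 3.14].

### API

Orientations are given as [roll, pitch, yaw] about the fixed x, y, z axes, in that order (R = Rz(yaw) Ry(pitch) Rx(roll)).
In Python, from cell import robot, cams gives the robot as it stands.
- The arm moves only by the tool apply_moves, never from a script. Its argument "plan" is a list of rows, each a list of 7 numbers: the shift along the tool's x, y, z in m, then the turn, a rotation vector about the tool's x, y, z in degrees, then the gripper command: -1 is fully open, 1 is shut, values between are in proportion. A call has exactly 5 rows; each row is the pose to reach, as a shift and turn from the pose commanded when the call began, along the tool's axes at that moment; what a row does not reach only later rows make up. A row lasts 1/8 s, in which the tool goes at most 62.5 mm and 10.7 degrees, less where a joint would pass 70% of its speed; a pose out of reach is approached as far as the arm can. A call with a gripper value outside its range is refused whole. The fingers move at their own pace and stop on an object; "squeeze" is the grip in N (left out, the last holds). Time passes only in rows, so rows that repeat a pose let the fingers close, or fill a call up. It gives the time, the measured TCP pose, the force and the opening at its end, in the units of the state.
- robot.observe(): the state, without advancing time (a new reading comes with each control period).
- cams.read_camera(name): name is "side" or "top" or "wrist"; returns the picture (480x640x3 uint8, blue, green, red); there is no depth.
- cams.calibration(name): a dict with "fx", "fy", "cx", "cy" (pixels), "dist" ([k1, k2, p1, p2, k3] as OpenCV has them; the pictures are not rectified), "extrinsics" (4x4, takes a point from world to camera coordinates); the wrist camera has in their place "T_tool_cam" (4x4, takes a point from camera to tool coordinates, whose origin is the TCP and whose axes are the tool frame's). Camera axes: x right, y up, looking along -z (the intrinsics and any distortion apply to the point x, -y, -z); pixel columns grow to the right and rows downward; lengths in m; the calibration is good to about 2 mm. A picture is of the moment at which its call begins: read the wrist's pose just before it. calibration takes no time and is no camera call.
- robot.hand_in(): hands the job in, once; it reports no verdict.
The state is a dict: "time": time; "qpos": joint angles; "qvel": joint speeds; "joint_efforts": joint torques, N m; "tool_pos": TCP position; "tool_rot": TCP orientation; "contact_force": force on the tool from outside, world axes, zero at the start; "torque": the same for the moment, N m; "opening": finger opening in m.
Only numpy, scipy, OpenCV 4.12 (cv2) and the standard library are available. Lean on these libraries where they do the work, as an engineer would, in place of code of your own. Each camera call takes 0.05 s, during which the arm holds its last target. There are 200 camera calls.

### The job

The washing-up is dry: put each round clay lid back on the pot of its own size so that it drops in and sits level, and put the ceramic cover back on the butter tray, lengthwise with it and standing flat inside its rim. Set each one down gently rather than dropping it, let the pots and the tray stay where they stand, and leave the tortilla keeper and the turner alone.

Things in the scene. Friction and masses are not known exactly. Their poses are not given: they have to be found in the camera images.
- lid_small_knob (a point): small round brown clay lid, flange 80 mm across, lying knob up; point: centre of its round clay knob's drum (26 mm diameter, 22 mm tall). Below the point: lid's top around the knob 20 mm, flange underside (seats on the pot rim) 27 mm, lid's underside 37 mm. Under the flange a 10 mm deep tapered plug, 60 mm across at its top, 48 at its bottom. z up. About 80 g.
- lid_medium_knob (a point): medium round brown clay lid, flange 102 mm across, lying knob up; point: centre of its round clay knob's drum (26 mm diameter, 22 mm tall). Below the point: lid's top around the knob 20 mm, flange underside (seats on the pot rim) 27 mm, lid's underside 37 mm. Under the flange a 10 mm deep tapered plug, 82 mm across at its top, 70 at its bottom. z up. About 120 g.
- lid_large_knob (a point): large round brown clay lid, flange 124 mm across, lying knob up; point: centre of its round clay knob's drum (26 mm diameter, 22 mm tall). Below the point: lid's top around the knob 20 mm, flange underside (seats on the pot rim) 27 mm, lid's underside 37 mm. Under the flange a 10 mm deep tapered plug, 104 mm across at its top, 92 at its bottom. z up. About 170 g.
- pot_small: small round open brown clay pot, outside 76 mm across, 45 mm tall, wall 5 mm (mouth 66 mm), the holder of the small lid; loose on the counter; origin at the centre of its underside, z up. With its lid seated, the lid's knob point is 72 mm above this origin.
- pot_medium: medium round open brown clay pot, outside 98 mm across, 52 mm tall, wall 5 mm (mouth 88 mm), the holder of the medium lid; loose on the counter; origin at the centre of its underside, z up. With its lid seated, the lid's knob point is 79 mm above this origin.
- pot_large: large round open brown clay pot, outside 120 mm across, 60 mm tall, wall 5 mm (mouth 110 mm), the holder of the large lid; loose on the counter; origin at the centre of its underside, z up. With its lid seated, the lid's knob point is 87 mm above this origin.
- butter_cover_grip (a point): white ceramic butter cover, hollow, 140 x 76 mm, 48 mm tall, with a bar grip on top (40 x 16 mm, 29 mm tall) along its length; point: centre of the bar, 62 mm above the cover's lower edge, 14 mm above its top (10 mm above a low foot of 52 x 26 mm round the bar), 15 mm below the bar's top. x = long way of cover and bar, y = across (grip the bar across y), z up. About 300 g.
- butter_tray: white ceramic butter tray, 170 x 105 mm, with a rim 6 mm wide and 11 mm tall all round a flat floor of 158 x 93 mm, 6 mm thick; loose on the counter, about 380 g; origin at the centre of its underside, x = long way, y = across, z up. With the cover standing on the tray's floor, the cover's grip point is 68 mm above this origin.
- keeper: bystander: closed round green plastic tortilla keeper with a snap latch, 192 mm across, 64 mm tall; origin at the centre of its underside
- turner: bystander: black hard silicone turner, 320 mm long, 78 mm wide at the blade, 24 mm tall, lying flat; origin on its underside near mid-length, x towards the blade
Things that resemble listed ones, but are neither listed nor needed, are in the scene too. What is shaped like the pot_small but black is not meant.

How it is judged:
By the outcome, as a careful person would: the job done as asked, in the order asked, and still so for the second after the job is handed in, with the robot touching nothing.
It also fails if it takes over 115 s, if anything falls off the work surface, if the arm or the gripper's body presses on something with over 40 N, if the wrist force passes 120 N, or if a joint passes its speed limit or range.

## Working session

There is one attempt and no reset: what is moved stays moved. The work goes in short steps, Python scripts to look and compute and a tool call to move; the robot and the scene stay as the last step left them, time stands still between calls to the robot, and variables do not carry over. Pictures are saved under pics/ and viewed, about 12 in all and at most 16, crops included, and the job is handed in when it is done.

Besides the shell and the picture viewer there is one more tool, called after "Emit:" by a JSON object that holds its "fn" and its "kwargs". apply_moves: Moves the arm, as the interface text tells. Its arguments: {"type":"object","properties":{"plan":{"type":"array","items":{"type":"array","items":{"type":"number"}}},"squeeze":{"type":"number"}},"required":["plan"]}

```bash
ls; mkdir -p pics; python3 - <<'E'
from cell import robot,cams
import cv2
print(robot.observe())
for n in ("top","side"):
    im=cams.read_camera(n); cv2.imwrite(f"pics/{n}0.png",im)
    c=cams.calibration(n); print(n,c)
print(cams.calibration("wrist"))
E
```

```text
pics
{'time': 0.0, 'qpos': array([ 1.04001761e+00,  3.42703283e-01,  1.52503769e+00, -6.63486587e-06,
        1.27534992e+00, -1.45999730e-01]), 'qvel': array([-0.00134668,  0.00041099, -0.00147577,  0.00248799, -0.00111764,
       -0.00047872]), 'joint_efforts': array([-2.85926275e-03, -4.31247926e+01, -2.44216686e+01,  7.15565588e-02,
        5.60635119e-02, -8.05977766e-05]), 'tool_pos': array([0.19684459, 0.48628398, 0.2370478 ]), 'tool_rot': array([-1.57227955e+00,  2.11689583e-04, -3.84777206e-01]), 'contact_force': array([-0.82851307,  0.80166522,  0.73585177]), 'torque': array([-0.0080428 ,  0.04256776, -0.02184034]), 'opening': 0.0919344520829129}
top {'fx': 440.57655379793664, 'fy': 440.57655379793664, 'cx': 316.0087632822092, 'cy': 238.45172888974128, 'dist': array([-0.0216695,  0.       ,  0.       ,  0.       ,  0.       ]), 'extrinsics': array([[-0.10651938, -0.99430206, -0.00412811,  0.04849388],
       [ 0.97028172, -0.10485151,  0.2180815 , -0.55734632],
       [-0.21727173,  0.01922447,  0.97592183, -1.08841608],
       [ 0.        ,  0.        ,  0.        ,  1.   
[... 297 characters left out ...]
44171,  0.84841019, -0.08897282],
       [-0.07379741, -0.84533528,  0.52911455, -1.21305292],
       [ 0.        ,  0.        ,  0.        ,  1.        ]])}
{'fx': 377.26327128873953, 'fy': 377.26327128873953, 'cx': 320.57841912775496, 'cy': 238.43084783537446, 'dist': array([-0.07306574,  0.        ,  0.        ,  0.        ,  0.        ]), 'T_tool_cam': array([[ 1.29988632e-04, -9.52521709e-01, -3.04470650e-01,
        -8.33802458e-02],
       [ 6.26496919e-04,  3.04470670e-01, -9.52521505e-01,
        -1.47225600e-01],
       [ 9.99999795e-01, -6.69329569e-05,  6.36329642e-04,
        -6.75730616e-05],
       [ 0.00000000e+00,  0.00000000e+00,  0.00000000e+00,
         1.00000000e+00]])}
```

View pics/top0.png

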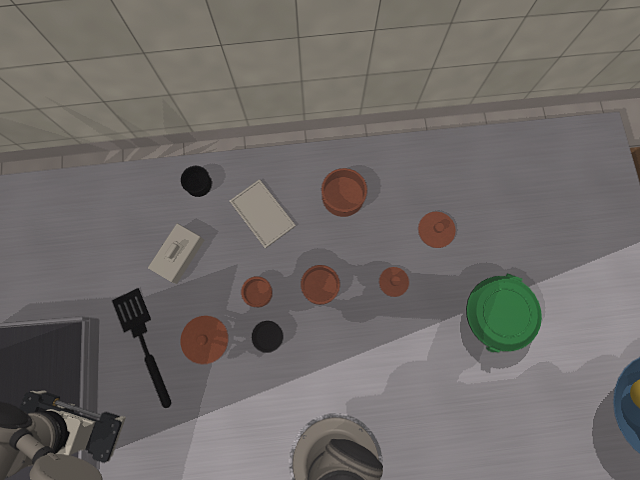

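View pics/side0.png

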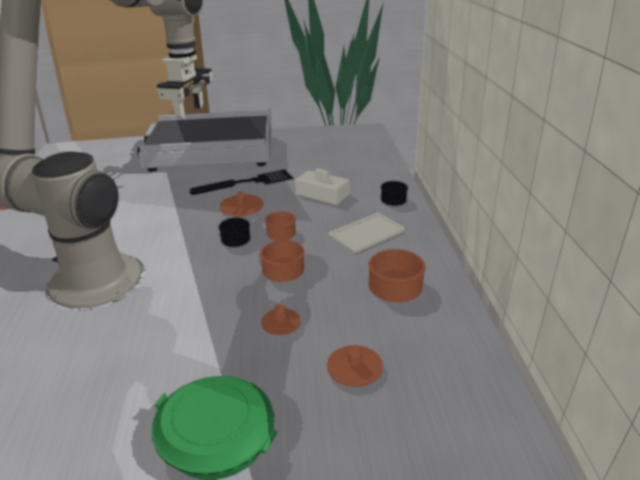

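The top view shows these things, with pixel positions as (column, row):
- **Pots:** small (257,291), medium (321,285), large (344,191).
- **Lids:** large (204,340), medium (437,229), small (394,281).
- **Butter set:** cover (175,252), tray (262,213).
- **Others:** black look-alikes at (267,336) and (196,181), the keeper at (505,313) and the turner at the left.

The side view agrees with this layout.

```bash
cat > h.py <<'E'
import numpy as np, cv2
from scipy.optimize import least_squares
from scipy.spatial.transform import Rotation as Ro
from cell import robot,cams
def pose():
    s=robot.observe(); return s,np.array(s["tool_pos"]),Ro.from_euler("xyz",s["tool_rot"]).as_matrix()
def shot(n):
    """image, K, dist, camera position, camera->world rotation"""
    c=cams.calibration(n)
    if n=="wrist":
        s,p,R=pose(); T=c["T_tool_cam"]; Rc=R@T[:3,:3]; pc=p+R@T[:3,3]
    else:
        E=c["extrinsics"]; Rc=E[:3,:3].T; pc=-Rc@E[:3,3]
    K=np.array([[c["fx"],0,c["cx"]],[0,c["fy"],c["cy"]],[0,0,1]])
    return cams.read_camera(n),(K,np.array(c["dist"]),pc,Rc)
def cast(px,cam,z):
    K,d,pc,Rc=cam
    u=cv2.undistortPoints(np.float64(px).reshape(-1,1,2),K,d)[:,0]
    r=np.c_[u[:,0],-u[:,1],-np.ones(len(u))]@Rc.T
    return (pc+r*((z-pc[2])/r[:,2])[:,None])[:,:2]
def circ(P,r,pc=None):
    """fit circle; with pc, only the half turned away from the camera; r=None leaves it free"""
    c=P.mean(0); Q=P
    for _ in range(6):
        if pc is not None:
            a=c-pc[:2]; Q=P[(P-c)@a>0]
        f=(lambda v:np.hypot(*(Q-v[:2]).T)-(v[2] if r is None else r))
        s=least_squares(f,[*c,r or .05],loss="soft_l1",f_scale=.001); c=s.x[:2]
    return c,s.x[2],np.abs(f(s.x)).mean()
def blobs(im,kind,amin=150):
    h=cv2.cvtColor(im,cv2.COLOR_BGR2HSV)
    m=cv2.inRange(h,(0,90,30),(15,255,255)) if kind=="brown" else cv2.inRange(h,(15,12,120),(40,70,255))
    m=cv2.morphologyEx(m,cv2.MORPH_OPEN,np.ones((3,3)))
    cs,_=cv2.findContours(m,cv2.RETR_EXTERNAL,cv2.CHAIN_APPROX_NONE)
    return [c[:,0] for c in cs if cv2.contourArea(c)>amin]
E
python3 - <<'E'
from h import *
hs=dict(S=.045,M=.052,L=.060)
for n in("top","side"):
    im,cam=shot(n); print(n,cam[2].round(3))
    for c in blobs(im,"brown"):
        ctr=c.mean(0); 
        out=[]
        for z in (.0135,.045,.052,.060):
            q=circ(cast(c,cam,z),None,cam[2]); out.append((q[0].round(4).tolist(),round(q[1]*1000,1),round(q[2]*1000,2)))
        print(ctr.round(),out)
    if n=="top":
      hsv=cv2.cvtColor(im,cv2.COLOR_BGR2HSV)
      print("hsv tray,cover,counter",hsv[213,262],hsv[240,170],hsv[270,250],hsv[150,300])
      for c in blobs(im,"white"):
        print("w",c.mean(0).round(),cv2.contourArea(c),[ (np.array(r[0]).round(4),(np.array(r[1])*1000).round(),round(r[2],1)) for z in(.011,.048) for r in [cv2.minAreaRect(np.float32(cast(c,cam,z)))]])
E
```

```text
top [0.309 0.011 1.184]
[204. 339.] [([0.3347, 0.3063], np.float64(60.3), np.float64(0.58)), ([0.334, 0.2983], np.float64(58.7), np.float64(0.57)), ([0.3339, 0.2966], np.float64(58.4), np.float64(0.57)), ([0.3337, 0.2946], np.float64(58.0), np.float64(0.56))]
[256. 292.] [([0.4441, 0.1614], np.float64(39.2), np.float64(0.7)), ([0.4405, 0.1573], np.float64(38.2), np.float64(0.68)), ([0.4397, 0.1564], np.float64(37.9), np.float64(0.68)), ([0.4388, 0.1554], np.float64(37.7), np.float64(0.67))]
[394. 281.] [([0.4319, -0.2057], np.float64(38.2), np.float64(0.53)), ([0.4286, -0.1998], np.float64(37.2), np.float64(0.52)), ([0.4279, -0.1985], np.float64(36.9), np.float64(0.52)), ([0.427, -0.1971], np.float64(36.7), np.float64(0.51))]
[320. 284.] [([0.4464, -0.0096], np.float64(50.3), np.float64(0.62)), ([0.4427, -0.009], np.float64(48.9), np.float64(0.6)), ([0.4419, -0.0089], np.float64(48.6), np.float64(0.6)), ([0.441, -0.0088], np.float64(48.3), np.float64(0.6))]
[437. 229.] [([0.5611, -0.3437], np.float64(49.1), np.float64(0.71)), ([0.5543, -0.3342], np.float64(47.8), np.float64(0.7)), ([
[... 5248 characters left out ...]
7, -0.0953], np.float64(59.5), np.float64(0.79)), ([296.9721, 989.1845], np.float64(50.0), np.float64(nan))]
[282. 247.] [([0.4404, 0.2052], np.float64(39.3), np.float64(0.96)), ([0.4407, 0.1493], np.float64(37.5), np.float64(0.91)), ([0.4408, 0.1369], np.float64(37.1), np.float64(0.9)), ([0.4409, 0.1226], np.float64(36.7), np.float64(0.89))]
[241. 205.] [([0.3339, 0.3063], np.float64(57.4), np.float64(3.45)), ([0.339, 0.2458], np.float64(54.7), np.float64(3.3)), ([0.3402, 0.2323], np.float64(54.2), np.float64(3.26)), ([0.3415, 0.217], np.float64(53.5), np.float64(3.22))]h.py:29: RuntimeWarning: Mean of empty slice.
  return c,s.x[2],np.abs(f(s.x)).mean()
  ret = ret.dtype.type(ret / rcount)
```

Emit:
{"fn": "apply_moves", "kwargs": {"plan": [[0.05,0.015,-0.03,0,0,0,-0.3],[0.1,0.03,-0.06,0,0,0,-0.3],[0.15,0.045,-0.09,0,0,0,-0.3],[0.195,0.058,-0.115,0,0,0,-0.3],[0.195,0.058,-0.115,0,0,0,-0.3]], "squeeze": 12}}

```text
time: 0.82
tool_pos: [0.3359, 0.3043, 0.1789]
tool_rot: [-1.573, 0.001, -0.39]
contact_force: [-0.2, -0.6, 0.2]
opening: 0.0596
```

```bash
cat >> h.py <<'E'
def to(xyz,yaw=None):
    """print shift in tool axes to reach world xyz with TCP, and turn about tool y"""
    s,p,R=pose(); d=R.T@(np.array(xyz)-p); y=np.degrees(s["tool_rot"][2])
    print("t",round(s["time"],2),"pos",p.round(4),"yaw",y.round(1),"F",np.round(s["contact_force"],1),"open",round(s["opening"],4),"SHIFT",d.round(4),"turn_y",None if yaw is None else round((y-yaw+180)%360-180,1))
E
python3 - <<'E'
from h import *
im,cam=shot("wrist"); cv2.imwrite("pics/w1.png",im)
for c in blobs(im,"brown",2000):
    q=circ(cast(c,cam,.0135),None,cam[2]); print(c.mean(0).round(),len(c),q)
to([.334,.306,.034+.0])
E
```

```text
[321. 213.] 401 (array([0.33308134, 0.30503885]), np.float64(0.06144707721842517), np.float64(0.00023680845850969134))
t 0.88 pos [0.3352 0.3058 0.1794] yaw -22.3 F [0.  0.5 0.2] open 0.0595 SHIFT [-0.0011  0.1454 -0.0002] turn_y None
```

View pics/w1.png

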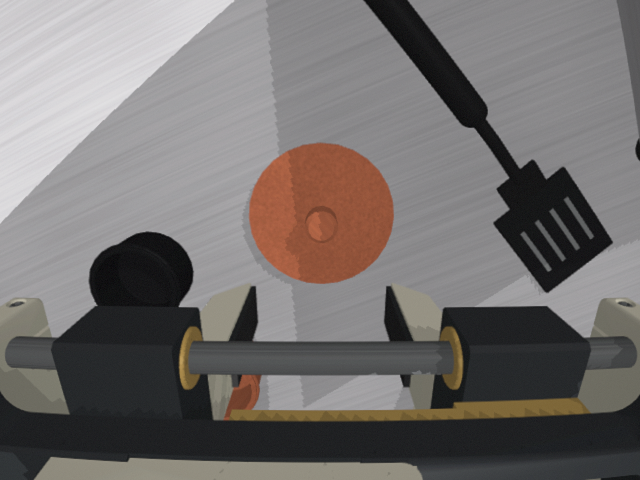

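The wrist view shows the large lid at (321,213). Its fitted radius is 61.4 mm against 62 mm given, and its centre is (0.333, 0.305). The turner and the black pot are clear of the fingers.

Emit:
{"fn": "apply_moves", "kwargs": {"plan": [[-0.001,0.04,-0.001,0,0,0,-0.3],[-0.002,0.085,-0.001,0,0,0,-0.3],[-0.002,0.12,-0.001,0,0,0,-0.3],[-0.002,0.14,-0.001,0,0,0,-0.3],[-0.002,0.147,-0.001,0,0,0,-0.3]]}}

```text
time: 1.5
tool_pos: [0.3313, 0.3076, 0.032]
tool_rot: [-1.572, 0.001, -0.383]
contact_force: [-0.1, 0.2, 0.4]
opening: 0.0599
```

Emit:
{"fn": "apply_moves", "kwargs": {"plan": [[0,0,0,0,0,0,0.8],[0,0,0,0,0,0,0.8],[0,0,0,0,0,0,0.8],[0,0,0,0,0,0,0.8],[0,0,0,0,0,0,0.8]], "squeeze": 20}}

```text
time: 2.12
tool_pos: [0.3326, 0.3067, 0.0332]
tool_rot: [-1.57, -0.0, -0.385]
contact_force: [-2.4, -2.0, 5.1]
opening: 0.0253
```

Emit:
{"fn": "apply_moves", "kwargs": {"plan": [[0,-0.02,0,0,0,0,0.8],[0,-0.06,0,0,0,0,0.8],[0,-0.1,0,0,0,0,0.8],[0.03,-0.13,-0.015,0,0,0,0.8],[0.07,-0.14,-0.036,0,0,0,0.8]]}}

```text
time: 2.75
tool_pos: [0.3847, 0.2472, 0.1746]
tool_rot: [-1.568, -0.002, -0.383]
contact_force: [0.3, 0.2, -1.0]
opening: 0.0251
```

Emit:
{"fn": "apply_moves", "kwargs": {"plan": [[0.04,0,-0.02,0,0,0,0.8],[0.08,0,-0.041,0,0,0,0.8],[0.12,0,-0.061,0,0,0,0.8],[0.16,0,-0.082,0,0,0,0.8],[0.2,0,-0.102,0,0,0,0.8]]}}

```text
time: 3.38
tool_pos: [0.5314, 0.0761, 0.1724]
tool_rot: [-1.571, 0.001, -0.385]
contact_force: [0.1, -0.5, -1.9]
opening: 0.0252
```

Emit:
{"fn": "apply_moves", "kwargs": {"plan": [[0.04,0,-0.02,0,0,0,0.8],[0.08,0,-0.041,0,0,0,0.8],[0.12,0,-0.061,0,0,0,0.8],[0.16,0,-0.082,0,0,0,0.8],[0.2,0,-0.102,0,0,0,0.8]]}}

```text
time: 4.0
tool_pos: [0.6785, -0.0934, 0.1721]
tool_rot: [-1.571, 0.001, -0.385]
contact_force: [0.5, 0.0, -0.5]
opening: 0.025
```

```bash
python3 - <<'E'
from h import *
im,cam=shot("top"); cv2.imwrite("pics/t2.png",im[120:360,120:540])
im,cam=shot("wrist"); cv2.imwrite("pics/w2.png",im)
to([.685,-.100,.087-.005+.012],-22)
E
```

```text
t 4.1 pos [ 0.6794 -0.0963  0.1711] yaw -22.3 F [-0.3  0.5 -1.5] open 0.0251 SHIFT [ 0.0065  0.0771 -0.0013] turn_y -0.3
```

View pics/w2.png

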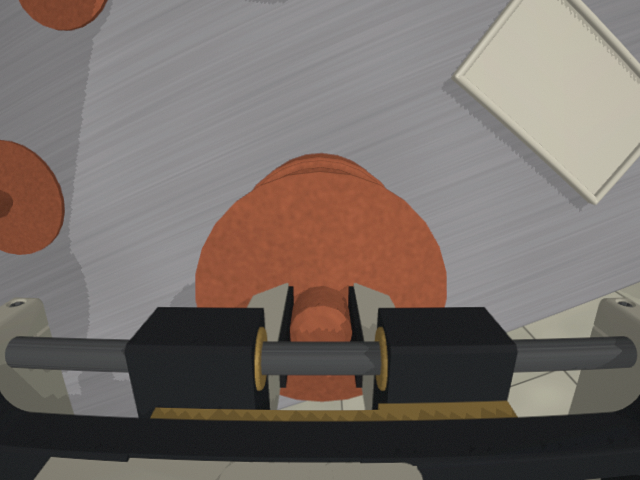

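The lid hangs level. The pot's far rim shows just above it at (320,153), centred sideways. I'll check it lengthwise with that rim.

```bash
python3 - <<'E'
from h import *
im,cam=shot("wrist")
s,p,R=pose()
f=cast([[320,153],[270,175],[372,175]],cam,.06); print("far rim",f, "centre est",f[0]-R[:2,0]*.060)
to([.685,-.100,.089])
E
```

```text
far rim [[ 0.62260915 -0.0737866 ]
 [ 0.62329993 -0.11105621]
 [ 0.64973514 -0.04645877]] centre est [ 0.56705677 -0.05111668]
t 4.15 pos [ 0.6782 -0.0941  0.1711] yaw -22.2 F [ 0.1  0.  -1.3] open 0.025 SHIFT [ 0.0086  0.0821 -0.0028] turn_y None
```

```bash
python3 - <<'E'
from h import *
im,cam=shot("wrist")
s,p,R=pose()
for px,z in (([320,153],0),([320,170],.06)):
    f=cast([px],cam,z)[0]; print(px,z,f,f+R[:2,0]*.060)
cv2.imwrite("pics/c3.png",cv2.resize(im[130:220,220:420],None,fx=3,fy=3))
to([.685,-.100,.089])
E
```

```text
[320, 153] 0 [ 0.6258318  -0.07361496] [ 0.6814118  -0.09621685]
[320, 170] 0.06 [ 0.63175124 -0.0758842 ] [ 0.68733123 -0.09848609]
t 4.2 pos [ 0.6775 -0.0927  0.1714] yaw -22.1 F [ 0.   1.  -1.5] open 0.025 SHIFT [ 0.0099  0.0823 -0.0039] turn_y None
```

View pics/c3.png

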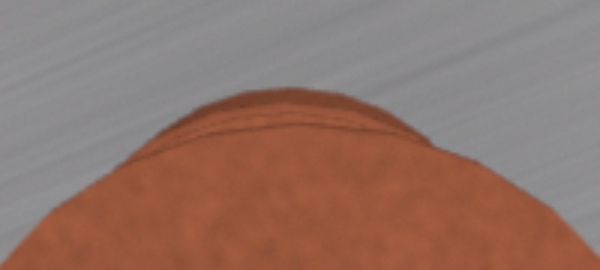

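Emit:
{"fn": "apply_moves", "kwargs": {"plan": [[0.007,0.03,-0.001,0,0,0,0.8],[0.007,0.055,-0.001,0,0,0,0.8],[0.007,0.07,-0.001,0,0,0,0.8],[0.007,0.076,-0.001,0,0,0,0.8],[0.007,0.08,-0.001,0,0,0,0.8]]}}

```text
time: 4.82
tool_pos: [0.6844, -0.0955, 0.0934]
tool_rot: [-1.571, -0.001, -0.384]
contact_force: [0.5, 0.1, -0.6]
opening: 0.0248
```

Emit:
{"fn": "apply_moves", "kwargs": {"plan": [[0,0.002,0,0,0,0,0.8],[0,0.004,0,0,0,0,0.8],[0,0.006,0,0,0,0,0.8],[0,0.008,0,0,0,0,0.8],[0,0.008,0,0,0,0,0.8]]}}

```text
time: 5.45
tool_pos: [0.6844, -0.0964, 0.0856]
tool_rot: [-1.571, -0.002, -0.385]
contact_force: [-0.9, -2.9, 4.9]
opening: 0.025
```

Emit:
{"fn": "apply_moves", "kwargs": {"plan": [[0.0005,-0.001,-0.001,0,0,0,0.8],[0.001,-0.001,-0.002,0,0,0,0.8],[0.001,0,-0.002,0,0,0,0.8],[0.001,0.001,-0.002,0,0,0,0.8],[0.001,0.002,-0.002,0,0,0,0.8]]}}

```text
time: 6.08
tool_pos: [0.6843, -0.098, 0.0834]
tool_rot: [-1.571, -0.0, -0.385]
contact_force: [-3.7, 0.2, 8.0]
opening: 0.0251
```

Emit:
{"fn": "apply_moves", "kwargs": {"plan": [[-0.001,-0.001,0,0,0,0,0.8],[-0.002,-0.001,-0.001,0,0,0,0.8],[-0.002,0,-0.001,0,0,0,0.8],[-0.002,0.001,-0.001,0,0,0,0.8],[-0.002,0.001,-0.001,0,0,0,0.8]]}}

```text
time: 6.7
tool_pos: [0.6823, -0.0981, 0.0833]
tool_rot: [-1.571, -0.001, -0.385]
contact_force: [-2.1, 0.1, 8.5]
opening: 0.0255
```

Emit:
{"fn": "apply_moves", "kwargs": {"plan": [[0,0,0,0,0,0,0.3],[0,0,0,0,0,0,0.1],[0,0,0,0,0,0,0],[0,0,0,0,0,0,-0.2],[0,0,0,0,0,0,-0.3]]}}

```text
time: 7.32
tool_pos: [0.682, -0.0981, 0.0815]
tool_rot: [-1.571, 0.0, -0.385]
contact_force: [0.4, -0.5, -0.6]
opening: 0.0581
```

Emit:
{"fn": "apply_moves", "kwargs": {"plan": [[0,-0.02,0,0,0,0,-0.3],[0,-0.06,0,0,0,0,-0.3],[0,-0.1,0,0,0,0,-0.3],[0,-0.14,0,0,0,0,-0.3],[0,-0.14,0,0,0,0,-0.3]]}}

```text
time: 7.95
tool_pos: [0.6836, -0.0985, 0.2261]
tool_rot: [-1.57, -0.008, -0.385]
contact_force: [1.2, 0.1, 0.1]
opening: 0.0598
```

```bash
python3 - <<'E'
from h import *
im,cam=shot("wrist"); cv2.imwrite("pics/w4.png",im)
for c in blobs(im,"brown",1500):
    q=circ(cast(c,cam,.0635),None); print("lid/pot z.0635",c.mean(0).round(),q)
to([.561-.05,-.344+.02,.2])
E
```

```text
lid/pot z.0635 [320. 215.] (array([ 0.68309028, -0.09890466]), np.float64(0.06146270710988285), np.float64(0.00022348772675909097))
lid/pot z.0635 [ 47. 181.] (array([ 0.56454176, -0.30442693]), np.float64(0.043772752705023066), np.float64(0.00036504109181285883))
lid/pot z.0635 [99. 13.] (array([ 0.46776362, -0.19252424]), np.float64(0.02238475540225404), np.float64(0.006090875677002549))
t 8.0 pos [ 0.6826 -0.0983  0.2234] yaw -22.0 F [-0.4  0.2 -0.2] open 0.0594 SHIFT [-0.0744  0.023  -0.2736] turn_y None
```

View pics/w4.png

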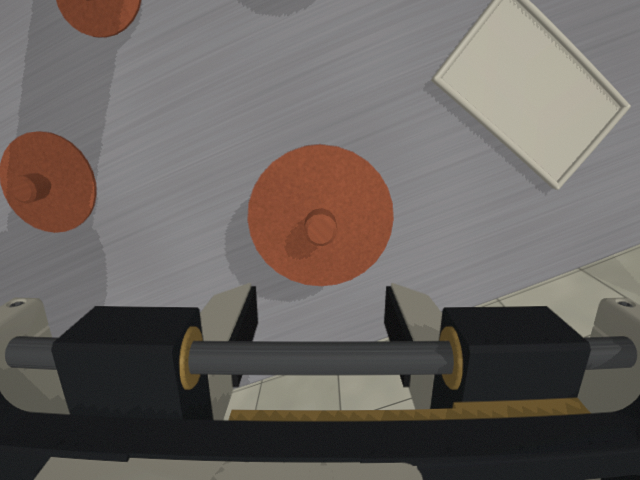

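The large lid is seated and level: at rim height its radius reads 61.46 mm, the same as before, and its centre is on the pot. Next is the medium lid.

Emit:
{"fn": "apply_moves", "kwargs": {"plan": [[-0.004,0,-0.055,0,0,0,-0.3],[-0.008,0.01,-0.11,0,0,0,-0.3],[-0.013,0.02,-0.17,0,0,0,-0.3],[-0.017,0.035,-0.225,0,0,0,-0.3],[-0.021,0.045,-0.273,0,0,0,-0.3]]}}

```text
time: 8.62
tool_pos: [0.558, -0.3445, 0.1741]
tool_rot: [-1.57, 0.004, -0.386]
contact_force: [1.0, -0.6, -0.2]
opening: 0.0597
```

```bash
python3 - <<'E'
from h import *
im,cam=shot("wrist")
for c in blobs(im,"brown",1500):
    q=circ(cast(c,cam,.0135),None); print(c.mean(0).round(),q)
    to([*q[0],.032])
E
```

```text
[604. 248.] (array([ 0.67608045, -0.11390282]), np.float64(0.053662148263360444), np.float64(0.006273959689141385))
t 8.68 pos [ 0.5547 -0.3498  0.1727] yaw -22.3 F [-1.8 -2.3  0.2] open 0.0597 SHIFT [0.0235 0.1401 0.2645] turn_y None
[322. 219.] (array([ 0.55802558, -0.34322454]), np.float64(0.050475254609927925), np.float64(0.00022333438400430315))
t 8.68 pos [ 0.5547 -0.3498  0.1727] yaw -22.3 F [-1.8 -2.3  0.2] open 0.0597 SHIFT [0.0014 0.1406 0.0075] turn_y None
[428.  20.] (array([ 0.44193732, -0.21123525]), np.float64(0.029242001938146498), np.float64(0.00652995123065483))
t 8.68 pos [ 0.5547 -0.3498  0.1727] yaw -22.3 F [-1.8 -2.3  0.2] open 0.0597 SHIFT [-0.1562  0.1414  0.0855] turn_y None
```

```bash
python3 - <<'E'
from h import *
im,cam=shot("wrist")
for i in range(2):
  im,cam=shot("wrist")
  for c in blobs(im,"brown",5000):
    q=circ(cast(c,cam,.0135),None); print(c.mean(0).round(),q)
    to([*q[0],.032])
E
```

```text
[606. 248.] (array([ 0.67547839, -0.11600179]), np.float64(0.05196796911545724), np.float64(0.006573704314666582))
t 8.78 pos [ 0.5578 -0.345   0.1741] yaw -22.3 F [0.3 0.4 0.9] open 0.0596 SHIFT [0.0226 0.1423 0.2563] turn_y None
[326. 220.] (array([ 0.55805287, -0.34322524]), np.float64(0.050488907579271464), np.float64(0.0002241667719318226))
t 8.78 pos [ 0.5578 -0.345   0.1741] yaw -22.3 F [0.3 0.4 0.9] open 0.0596 SHIFT [0.0002 0.1421 0.0015] turn_y None
[605. 247.] (array([ 0.67622601, -0.11403589]), np.float64(0.05360703852463619), np.float64(0.006394764301066953))
t 8.82 pos [ 0.559  -0.3436  0.1749] yaw -22.2 F [-0.3  0.5  0.7] open 0.0597 SHIFT [0.0223 0.1432 0.2566] turn_y None
[323. 219.] (array([ 0.55805609, -0.34322041]), np.float64(0.05045853787483771), np.float64(0.000219911244580146))
t 8.82 pos [ 0.559  -0.3436  0.1749] yaw -22.2 F [-0.3  0.5  0.7] open 0.0597 SHIFT [-0.0006  0.1429 -0.0002] turn_y None
```

Emit:
{"fn": "apply_moves", "kwargs": {"plan": [[0,0.04,0,0,0,0,-0.3],[0,0.085,0.001,0,0,0,-0.3],[0,0.12,0.001,0,0,0,-0.3],[0,0.136,0.001,0,0,0,-0.3],[0,0.143,0.001,0,0,0,-0.3]]}}

```text
time: 9.45
tool_pos: [0.561, -0.3415, 0.0333]
tool_rot: [-1.57, 0.0, -0.384]
contact_force: [-0.3, -0.0, 0.2]
opening: 0.0597
```

Emit:
{"fn": "apply_moves", "kwargs": {"plan": [[0,0,0,0,0,0,0.5],[0,0,0,0,0,0,0.8],[0,0,0,0,0,0,0.8],[0,0,0,0,0,0,0.8],[0,0,0,0,0,0,0.8]], "squeeze": 20}}

```text
time: 10.07
tool_pos: [0.5606, -0.3428, 0.0344]
tool_rot: [-1.571, -0.001, -0.385]
contact_force: [-0.4, -0.0, 5.0]
opening: 0.0256
```

Emit:
{"fn": "apply_moves", "kwargs": {"plan": [[0,-0.02,0,0,0,0,0.8],[0,-0.06,0,0,0,0,0.8],[0,-0.1,0,0,0,0,0.8],[0,-0.13,0,0,0,0,0.8],[0,-0.14,0,0,0,0,0.8]]}}

```text
time: 10.7
tool_pos: [0.561, -0.3427, 0.1755]
tool_rot: [-1.571, -0.003, -0.385]
contact_force: [0.4, -0.4, -1.4]
opening: 0.0253
```

```bash
python3 - <<'E'
from h import *
to([.441,-.010,.172])
E
```

```text
t 10.7 pos [ 0.561  -0.3427  0.1755] yaw -22.0 F [ 0.4 -0.4 -1.4] open 0.0253 SHIFT [-0.2361  0.0027  0.2634] turn_y None
```

Emit:
{"fn": "apply_moves", "kwargs": {"plan": [[-0.02,0,0.022,0,0,0,0.8],[-0.05,0,0.055,0,0,0,0.8],[-0.08,0,0.089,0,0,0,0.8],[-0.11,0,0.122,0,0,0,0.8],[-0.14,0,0.156,0,0,0,0.8]]}}

```text
time: 11.32
tool_pos: [0.4879, -0.1436, 0.1724]
tool_rot: [-1.57, 0.002, -0.385]
contact_force: [0.8, 0.4, -1.4]
opening: 0.0253
```

Emit:
{"fn": "apply_moves", "kwargs": {"plan": [[-0.03,0,0.034,0,0,0,0.8],[-0.06,0,0.067,0,0,0,0.8],[-0.085,0,0.095,0,0,0,0.8],[-0.095,0,0.107,0,0,0,0.8],[-0.095,0,0.107,0,0,0,0.8]]}}

```text
time: 11.95
tool_pos: [0.4412, -0.01, 0.1733]
tool_rot: [-1.571, 0.001, -0.383]
contact_force: [0.3, -0.6, -1.2]
opening: 0.0254
```

```bash
python3 - <<'E'
from h import *
im,cam=shot("wrist")
im,cam=shot("wrist"); cv2.imwrite("pics/w5.png",im)
to([.443,-.011,.0875])
E
```

```text
t 12.05 pos [ 0.4419 -0.0112  0.1735] yaw -22.1 F [ 0.2  0.  -1.5] open 0.0255 SHIFT [0.001  0.086  0.0006] turn_y None
```

View pics/w5.png

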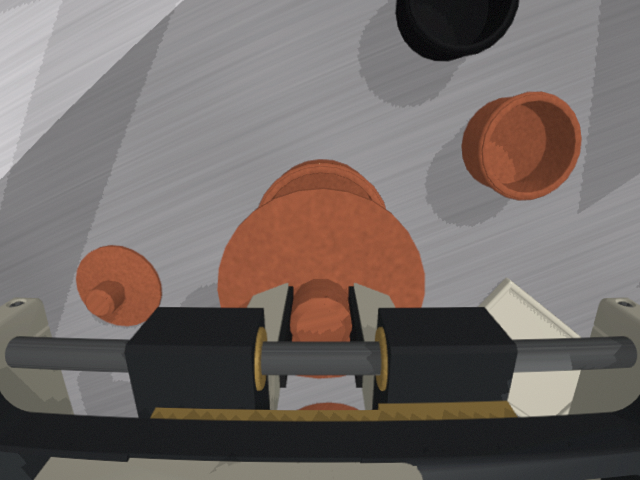

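The medium pot shows behind the lid, with its base at about row 160 and its rim at about rows 165 to 175, near column 321. The small pot is at (522,146) and the small lid at (119,285).

```bash
python3 - <<'E'
from h import *
im,cam=shot("wrist"); s,p,R=pose()
print([ (r,im[r,318:325].mean(0).round().astype(int).tolist()) for r in range(156,194,1)])
for px,z,r in (([321,160],0,.049),([321,165],.052,.049),([321,173],.052,.044)):
    f=cast([px],cam,z)[0]; print(px,z,f+R[:2,0]*r)
# small pot: silhouette half turned away from camera
for c in blobs(im,"brown",1500):
    m=c.mean(0)
    if m[0]>450: print("pot_small",circ(cast(c,cam,.045),.038,cam[2]),circ(cast(c,cam,.045),None,cam[2]))
    if m[0]<180: print("lid small",circ(cast(c,cam,.0135),.04),circ(cast(c,cam,.0135),None,cam[2]))
to([.443,-.011,.0875])
E
```

```text
[(156, [152, 149, 150]), (157, [150, 148, 149]), (158, [119, 123, 141]), (159, [68, 83, 126]), (160, [48, 69, 121]), (161, [47, 68, 120]), (162, [49, 70, 125]), (163, [58, 84, 148]), (164, [61, 88, 157]), (165, [59, 84, 149]), (166, [63, 91, 160]), (167, [65, 93, 164]), (168, [62, 89, 159]), (169, [61, 87, 153]), (170, [59, 85, 150]), (171, [57, 81, 144]), (172, [50, 71, 124]), (173, [52, 75, 132]), (174, [52, 74, 131]), (175, [52, 74, 132]), (176, [52, 74, 132]), (177, [53, 75, 132]), (178, [53, 76, 134]), (179, [53, 76, 133]), (180, [53, 75, 133]), (181, [53, 75, 132]), (182, [53, 76, 133]), (183, [53, 76, 134]), (184, [54, 78, 136]), (185, [54, 77, 136]), (186, [53, 76, 134]), (187, [51, 73, 128]), (188, [49, 70, 123]), (189, [58, 84, 148]), (190, [62, 89, 157]), (191, [61, 89, 156]), (192, [61, 88, 154]), (193, [60, 87, 154])]
[321, 160] 0 [ 0.44101354 -0.01080446]
[321, 165] 0.052 [ 0.43921488 -0.01008876]
[321, 173] 0.052 [ 0.43981235 -0.01032664]
lid small (array([ 0.42891146, -0.20555139]), np.float64(0.04), np.float64(0.000423231326371281)) (array([ 0.42925365, -0.2064405 ]), np.float64(0.039333564713646615), np.float64(0.00029942151937014115))
pot_small (array([0.4388892 , 0.15631463]), np.float64(0.038), np.float64(0.0002889471675271281)) (array([0.43851411, 0.15567955]), np.float64(0.03858875656727819), np.float64(0.00020343025482473924))
t 12.1 pos [ 0.4419 -0.0114  0.1735] yaw -22.1 F [-0.5  0.8 -1.7] open 0.025 SHIFT [0.0009 0.086  0.0008] turn_y None
```

Emit:
{"fn": "apply_moves", "kwargs": {"plan": [[0,0.03,0,0,0,0,0.8],[0,0.055,0,0,0,0,0.8],[0,0.075,0,0,0,0,0.8],[0,0.083,0,0,0,0,0.8],[0,0.087,0,0,0,0,0.8]]}}

```text
time: 12.72
tool_pos: [0.4417, -0.011, 0.0865]
tool_rot: [-1.571, -0.0, -0.386]
contact_force: [-0.3, -0.5, -0.8]
opening: 0.0249
```

Emit:
{"fn": "apply_moves", "kwargs": {"plan": [[0,0.002,0,0,0,0,0.8],[0,0.004,0,0,0,0,0.8],[0,0.006,0,0,0,0,0.8],[0,0.008,0,0,0,0,0.8],[0,0.008,0,0,0,0,0.8]]}}

```text
time: 13.35
tool_pos: [0.4413, -0.0104, 0.0786]
tool_rot: [-1.571, 0.0, -0.385]
contact_force: [-0.0, 0.2, -2.3]
opening: 0.0254
```

Emit:
{"fn": "apply_moves", "kwargs": {"plan": [[0,0.001,0,0,0,0,0.8],[0,0.0015,0,0,0,0,0.8],[0,0.002,0,0,0,0,0.8],[0,0.0025,0,0,0,0,0.8],[0,0.0025,0,0,0,0,0.8]]}}

```text
time: 13.98
tool_pos: [0.4414, -0.0103, 0.0764]
tool_rot: [-1.571, -0.0, -0.385]
contact_force: [-1.1, 1.5, 3.3]
opening: 0.0254
```

Emit:
{"fn": "apply_moves", "kwargs": {"plan": [[0,0,0,0,0,0,0.3],[0,0,0,0,0,0,0.1],[0,0,0,0,0,0,0],[0,0,0,0,0,0,-0.2],[0,0,0,0,0,0,-0.3]]}}

```text
time: 14.6
tool_pos: [0.4414, -0.0104, 0.0762]
tool_rot: [-1.571, -0.0, -0.385]
contact_force: [0.1, 0.5, 0.7]
opening: 0.0585
```

Emit:
{"fn": "apply_moves", "kwargs": {"plan": [[0,-0.02,0,0,0,0,-0.3],[0,-0.06,0,0,0,0,-0.3],[0,-0.1,0,0,0,0,-0.3],[0,-0.13,0,0,0,0,-0.3],[0,-0.13,0,0,0,0,-0.3]]}}

```text
time: 15.22
tool_pos: [0.4425, -0.0106, 0.2082]
tool_rot: [-1.57, -0.005, -0.385]
contact_force: [0.1, 0.1, -0.6]
opening: 0.0594
```

```bash
python3 - <<'E'
from h import *
im,cam=shot("wrist"); im,cam=shot("wrist"); cv2.imwrite("pics/w6.png",im)
for c in blobs(im,"brown",4000):
    q=circ(cast(c,cam,.0555),None); print("z.0555",c.mean(0).round(),q)
to([.429,-.206,.175])
E
```

```text
z.0555 [135. 271.] (array([ 0.42060953, -0.17753425]), np.float64(0.034766447875147974), np.float64(0.00048639858443628645))
z.0555 [321. 218.] (array([ 0.43873327, -0.00958211]), np.float64(0.050756703054107156), np.float64(0.00048623818550527596))
z.0555 [503. 141.] (array([0.43409004, 0.14740728]), np.float64(0.04001274045803966), np.float64(0.002061173873534383))
t 15.32 pos [ 0.441  -0.0104  0.2057] yaw -22.0 F [ 0.1  0.9 -0.2] open 0.0598 SHIFT [ 0.0623  0.0307 -0.1858] turn_y None
```

```bash
python3 - <<'E'
from h import *
for i in range(2):
  im,cam=shot("wrist")
  for c in blobs(im,"brown",4000):
    if abs(c[:,0].mean()-321)<40:
        P=cast(c,cam,.0555);print(circ(P,None),circ(P,None,cam[2]),pose()[1]); el=cv2.fitEllipse(c); print(el)
cv2.imwrite("pics/c6.png",cv2.resize(im[120:310,220:420],None,fx=3,fy=3))
s,_=shot("side"); cv2.imwrite("pics/s6.png",cv2.resize(s[200:420,180:460],None,fx=2.5,fy=2.5))
E
```

```text
(array([ 0.4387295 , -0.00960541]), np.float64(0.050739171045840886), np.float64(0.0005065303827394294)) (array([ 0.43932292, -0.00987134]), np.float64(0.050394757976306964), np.float64(0.00022007225520996357)) [ 0.44069254 -0.01028561  0.20523486]
((320.7419128417969, 218.98483276367188), (121.73938751220703, 122.77021789550781), 79.56668853759766)
(array([ 0.4387211 , -0.00956054]), np.float64(0.05073784161350352), np.float64(0.0004931122182751166)) (array([ 0.43919496, -0.00978367]), np.float64(0.05047624589226674), np.float64(0.00022234308438834848)) [ 0.44059866 -0.0102839   0.2050311 ]
((320.8835754394531, 219.72242736816406), (121.7332763671875, 122.98614501953125), 81.07032012939453)
```

View pics/s6.png

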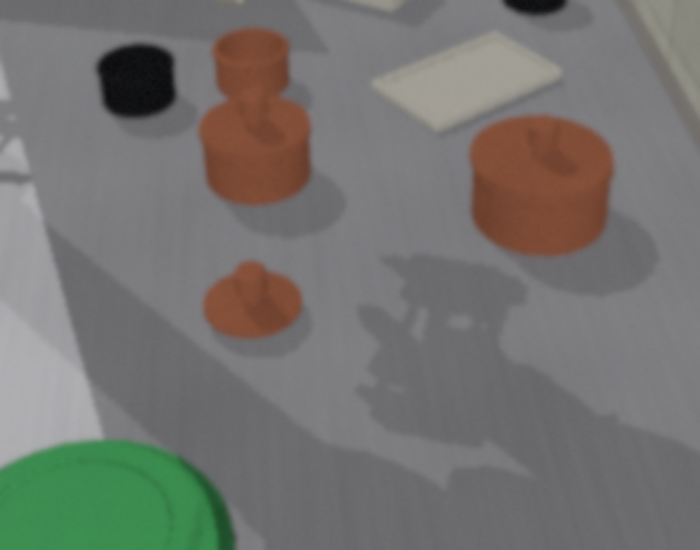

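The side crop shows both lids level on their pots, medium at (255,120) and large at (540,150). The small lid lies at (252,305). Taking the small lid next.

Emit:
{"fn": "apply_moves", "kwargs": {"plan": [[0.016,0.008,-0.047,0,0,0,-0.3],[0.032,0.016,-0.093,0,0,0,-0.3],[0.047,0.024,-0.14,0,0,0,-0.3],[0.062,0.03,-0.186,0,0,0,-0.3],[0.062,0.03,-0.186,0,0,0,-0.3]]}}

```text
time: 16.1
tool_pos: [0.4282, -0.2085, 0.1747]
tool_rot: [-1.571, 0.002, -0.389]
contact_force: [0.9, -0.1, -0.7]
opening: 0.0595
```

```bash
python3 - <<'E'
from h import *
for i in range(3):
  im,cam=shot("wrist")
  for c in blobs(im,"brown",4000):
   if i and abs(c[:,0].mean()-321)<60:
    q=circ(cast(c,cam,.0135),None); print(c.mean(0).round(),q)
    to([*q[0],.032])
E
```

```text
[322. 220.] (array([ 0.42900499, -0.20591186]), np.float64(0.03942536465718124), np.float64(0.0002364169992579398))
t 16.2 pos [ 0.4284 -0.2058  0.1753] yaw -22.1 F [-0.2 -0.3  0.2] open 0.0597 SHIFT [ 9.000e-04  1.433e-01 -1.000e-04] turn_y None
[321. 221.] (array([ 0.42900132, -0.20590485]), np.float64(0.039431152217307884), np.float64(0.00024461553281663267))
t 16.25 pos [ 0.4287 -0.2052  0.1756] yaw -22.0 F [-0.4 -0.4 -0.2] open 0.0594 SHIFT [ 0.0008  0.1436 -0.0007] turn_y None
```

Emit:
{"fn": "apply_moves", "kwargs": {"plan": [[0,0.04,0,0,0,0,-0.3],[0,0.085,0,0,0,0,-0.3],[0,0.12,0,0,0,0,-0.3],[0,0.136,0,0,0,0,-0.3],[0,0.143,0,0,0,0,-0.3]]}}

```text
time: 16.88
tool_pos: [0.4289, -0.2045, 0.0325]
tool_rot: [-1.57, 0.002, -0.383]
contact_force: [1.4, -0.3, 0.2]
opening: 0.0596
```

Emit:
{"fn": "apply_moves", "kwargs": {"plan": [[0,0,0,0,0,0,0.5],[0,0,0,0,0,0,0.8],[0,0,0,0,0,0,0.8],[0,0,0,0,0,0,0.8],[0,0,0,0,0,0,0.8]], "squeeze": 20}}

```text
time: 17.5
tool_pos: [0.4292, -0.2062, 0.0336]
tool_rot: [-1.571, -0.001, -0.385]
contact_force: [-0.9, 0.9, 5.1]
opening: 0.0253
```

Emit:
{"fn": "apply_moves", "kwargs": {"plan": [[0,-0.02,0,0,0,0,0.8],[0,-0.06,0,0,0,0,0.8],[0,-0.1,0,0,0,0,0.8],[0,-0.13,0,0,0,0,0.8],[0,-0.14,0,0,0,0,0.8]]}}

```text
time: 18.12
tool_pos: [0.4295, -0.2065, 0.1747]
tool_rot: [-1.571, -0.003, -0.385]
contact_force: [0.3, 0.5, -0.7]
opening: 0.0252
```

```bash
python3 - <<'E'
from h import *
to([.439,.156,.172])
E
```

```text
t 18.12 pos [ 0.4295 -0.2065  0.1747] yaw -22.1 F [ 0.3  0.5 -0.7] open 0.0252 SHIFT [-0.1273  0.0021  0.3395] turn_y None
```

Emit:
{"fn": "apply_moves", "kwargs": {"plan": [[-0.011,0,0.03,0,0,0,0.8],[-0.026,0,0.07,0,0,0,0.8],[-0.042,0,0.112,0,0,0,0.8],[-0.058,0,0.154,0,0,0,0.8],[-0.073,0,0.196,0,0,0,0.8]]}}

```text
time: 18.75
tool_pos: [0.4341, 0.0044, 0.1721]
tool_rot: [-1.571, 0.002, -0.385]
contact_force: [1.0, 1.3, -0.3]
opening: 0.0254
```

Emit:
{"fn": "apply_moves", "kwargs": {"plan": [[-0.015,0,0.04,0,0,0,0.8],[-0.03,0,0.08,0,0,0,0.8],[-0.045,0,0.12,0,0,0,0.8],[-0.054,0,0.143,0,0,0,0.8],[-0.054,0,0.143,0,0,0,0.8]]}}

```text
time: 19.38
tool_pos: [0.4378, 0.1569, 0.172]
tool_rot: [-1.572, 0.002, -0.382]
contact_force: [0.2, -1.1, -1.5]
opening: 0.0251
```

```bash
python3 - <<'E'
from h import *
im,cam=shot("wrist"); im,cam=shot("wrist"); s,p,R=pose()
col=im[130:210,318:325].mean(1).astype(int); d=np.abs(np.diff(col[:,2])); print([(130+i,col[i,2],col[i+1,2]) for i in np.where(d>9)[0]])
for x in (.439,): to([x,.156,.09])
np.save("cam.npy",np.array([*cam],dtype=object),allow_pickle=True)
E
```

```text
[(np.int64(176), np.int64(156), np.int64(138)), (np.int64(181), np.int64(132), np.int64(146)), (np.int64(182), np.int64(146), np.int64(164)), (np.int64(184), np.int64(169), np.int64(155)), (np.int64(185), np.int64(155), np.int64(165)), (np.int64(190), np.int64(161), np.int64(150))]
t 19.48 pos [0.438  0.1553 0.1723] yaw -22.0 F [-0.7 -0.3 -0.8] open 0.0252 SHIFT [0.0008 0.0823 0.0011] turn_y None
```

```bash
python3 - <<'E'
from h import *
cam=np.load("cam.npy",allow_pickle=True); s,p,R=pose()
for px,z,r in (([321,177],0,.038),([321,183],.045,.038),([321,191],.045,.033)):
    print(px,z,cast([px],cam,z)[0]+R[:2,0]*r)
E
```

```text
[321, 177] 0 [0.43948495 0.15506117]
[321, 183] 0.045 [0.43743328 0.15593003]
[321, 191] 0.045 [0.43828144 0.15559579]
```

Emit:
{"fn": "apply_moves", "kwargs": {"plan": [[0,0.03,0,0,0,0,0.8],[0,0.055,0,0,0,0,0.8],[0,0.078,0,0,0,0,0.8],[0,0.089,0,0,0,0,0.8],[0,0.093,0,0,0,0,0.8]]}}

```text
time: 20.1
tool_pos: [0.4385, 0.1551, 0.0798]
tool_rot: [-1.571, 0.001, -0.386]
contact_force: [0.9, 0.5, -0.8]
opening: 0.0252
```

Emit:
{"fn": "apply_moves", "kwargs": {"plan": [[0,0.002,0,0,0,0,0.8],[0,0.004,0,0,0,0,0.8],[0,0.006,0,0,0,0,0.8],[0,0.008,0,0,0,0,0.8],[0,0.009,0,0,0,0,0.8]]}}

```text
time: 20.72
tool_pos: [0.4385, 0.1558, 0.0712]
tool_rot: [-1.571, -0.0, -0.385]
contact_force: [-0.1, 0.7, -0.9]
opening: 0.025
```

Emit:
{"fn": "apply_moves", "kwargs": {"plan": [[0,0.001,0,0,0,0,0.8],[0,0.0015,0,0,0,0,0.8],[0,0.002,0,0,0,0,0.8],[0,0.0025,0,0,0,0,0.8],[0,0.0028,0,0,0,0,0.8]]}}

```text
time: 21.35
tool_pos: [0.4386, 0.1558, 0.0686]
tool_rot: [-1.571, -0.0, -0.385]
contact_force: [-0.7, -0.4, 3.8]
opening: 0.0252
```

Emit:
{"fn": "apply_moves", "kwargs": {"plan": [[0,0,0,0,0,0,0.3],[0,0,0,0,0,0,0.1],[0,0,0,0,0,0,0],[0,0,0,0,0,0,-0.2],[0,0,0,0,0,0,-0.3]]}}

```text
time: 21.98
tool_pos: [0.4385, 0.1558, 0.0684]
tool_rot: [-1.571, 0.0, -0.385]
contact_force: [-0.1, -0.8, 0.3]
opening: 0.0582
```

Emit:
{"fn": "apply_moves", "kwargs": {"plan": [[0,-0.02,0,0,0,0,-0.3],[0,-0.06,0,0,0,0,-0.3],[0,-0.1,0,0,0,0,-0.3],[0,-0.14,0,0,0,0,-0.3],[0,-0.14,0,0,0,0,-0.3]]}}

```text
time: 22.6
tool_pos: [0.4401, 0.1561, 0.2112]
tool_rot: [-1.567, -0.005, -0.385]
contact_force: [0.2, -0.0, 0.2]
opening: 0.0596
```

```bash
python3 - <<'E'
from h import *
for i in range(3):im,cam=shot("wrist")
for c in blobs(im,"brown",4000):
    q=circ(cast(c,cam,.0485),None,cam[2]); print("z.0485",c.mean(0).round(),q)
to([.567,.365,.24],-35.4)
E
```

```text
z.0485 [156. 273.] (array([ 0.42492945, -0.04308142]), np.float64(0.020479638907640138), np.float64(0.0015010029982359483))
z.0485 [321. 219.] (array([0.43805193, 0.15578008]), np.float64(0.039595806645599016), np.float64(0.00021434190207447035))
t 22.75 pos [0.4379 0.1557 0.2075] yaw -22.0 F [ 0.4 -0.2 -0.6] open 0.0597 SHIFT [ 0.041  -0.0327  0.2425] turn_y 13.4
```

The small lid is seated, with radius 39.6 mm at rim height against 39.4 mm before. Now the cover.

Emit:
{"fn": "apply_moves", "kwargs": {"plan": [[0.01,-0.01,0.06,0,4,0,-0.3],[0.02,-0.02,0.12,0,8,0,-0.3],[0.03,-0.03,0.18,0,11,0,-0.3],[0.041,-0.033,0.243,0,13.4,0,-0.5],[0.041,-0.033,0.243,0,13.4,0,-0.5]]}}

```text
time: 23.38
tool_pos: [0.5682, 0.3686, 0.2366]
tool_rot: [-1.575, 0.003, -0.616]
contact_force: [-0.3, 0.7, -0.4]
opening: 0.0685
```

```bash
python3 - <<'E'
from h import *
for i in range(3):im,cam=shot("wrist")
cv2.imwrite("pics/w7.png",im)
np.save("cam.npy",np.array([*cam],dtype=object),allow_pickle=True)
to([.567,.365,.24],-35.4)
E
```

```text
t 23.52 pos [0.567  0.3649 0.2396] yaw -35.4 F [-1.1 -0.3  0. ] open 0.069 SHIFT [-0.0001 -0.0004  0.0001] turn_y -0.0
```

View pics/w7.png

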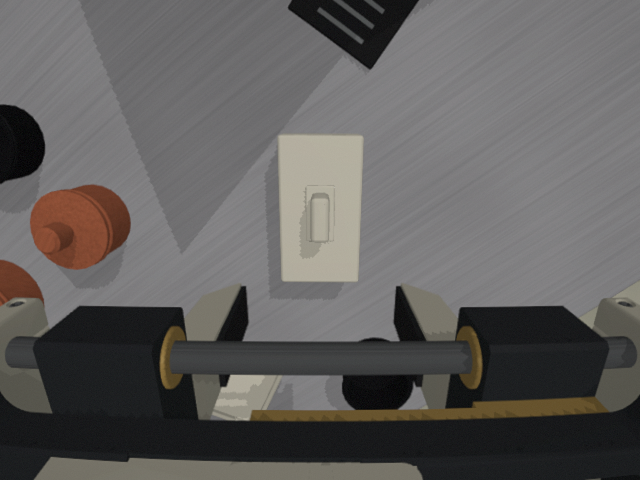

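The cover's top face has corners (279,135), (363,135), (358,281) and (282,281). Its bar runs (311–330, 193–243), aligned with the tool.

```bash
python3 - <<'E'
from h import *
cam=np.load("cam.npy",allow_pickle=True)
im=cv2.imread("pics/w7.png")
for c in blobs(im,"white",4000):
    m=c.mean(0)
    if abs(m[0]-320)<20:
        r=cv2.minAreaRect(np.float32(cast(c,cam,.048))); print("cover",r)
P=cast([[279,135],[363,135],[358,281],[282,281]],cam,.048); print(P.mean(0),np.linalg.norm(np.diff(P,axis=0),axis=1))
d=(P[0]+P[1]-P[2]-P[3]); print("yaw",np.degrees(np.arctan2(d[1],d[0])))
B=cast([[312,193],[329,193],[329,242],[312,242]],cam,.077); print("bar",B.mean(0))
to([*P.mean(0),.058],-35.4)
E
```

```text
cover ((0.5646975636482239, 0.36491721868515015), (0.07567466050386429, 0.14063844084739685), 54.354434967041016)
[0.56536719 0.36512725] [0.07304931 0.13790895 0.07420399]
yaw 144.2199930256669
bar [0.5638862 0.3664179]
t 23.52 pos [0.567  0.3649 0.2396] yaw -35.4 F [-1.1 -0.3  0. ] open 0.069 SHIFT [-0.0012  0.1816 -0.0002] turn_y -0.0
```

Emit:
{"fn": "apply_moves", "kwargs": {"plan": [[-0.002,0.05,0,0,0,0,-0.4],[-0.002,0.1,-0.001,0,0,0,-0.4],[-0.002,0.145,-0.001,0,0,0,-0.4],[-0.002,0.167,-0.001,0,0,0,-0.4],[-0.002,0.174,-0.001,0,0,0,-0.4]]}}

```text
time: 24.15
tool_pos: [0.5645, 0.3642, 0.0665]
tool_rot: [-1.573, 0.001, -0.62]
contact_force: [0.7, -1.7, 0.2]
opening: 0.0642
```

Emit:
{"fn": "apply_moves", "kwargs": {"plan": [[0,0,0,0,0,0,0.5],[0,0,0,0,0,0,0.9],[0,0,0,0,0,0,0.9],[0,0,0,0,0,0,0.9],[0,0,0,0,0,0,0.9]], "squeeze": 40}}

```text
time: 24.78
tool_pos: [0.5656, 0.3661, 0.0676]
tool_rot: [-1.571, -0.0, -0.618]
contact_force: [0.2, 0.5, -0.2]
opening: 0.0188
```

Emit:
{"fn": "apply_moves", "kwargs": {"plan": [[0,0,0,0,0,0,0.9],[0,0,0,0,0,0,0.9],[0,0,0,0,0,0,0.9],[0,-0.005,0,0,0,0,0.9],[0,-0.01,0,0,0,0,0.9]]}}

```text
time: 25.4
tool_pos: [0.5655, 0.3661, 0.0774]
tool_rot: [-1.571, 0.0, -0.619]
contact_force: [0.6, -0.3, -3.3]
opening: 0.0156
```

Emit:
{"fn": "apply_moves", "kwargs": {"plan": [[0,-0.02,0,0,0,0,0.9],[0,-0.04,0,0,0,0,0.9],[0,-0.07,0,0,0,0,0.9],[0,-0.09,0,0,0,0,0.9],[0,-0.09,0,0,0,0,0.9]]}}

```text
time: 26.02
tool_pos: [0.5665, 0.3666, 0.1696]
tool_rot: [-1.567, -0.002, -0.619]
contact_force: [0.2, 1.3, -3.1]
opening: 0.0157
```

```bash
python3 - <<'E'
from h import *
to([.657,.127,.16],31)
im,cam=shot("top")
c=max([c for c in blobs(im,"white",1000) if abs(c[:,0].mean()-263)<15 and abs(c[:,1].mean()-215)<20],key=len)
print("tray top",cv2.minAreaRect(np.float32(cast(c,cam,.011))))
# tray in w4 wrist picture, corners seen (435,78),(558,188),(629,106),(510,-5): use long/short edges at z=.011 later
E
```

```text
t 26.02 pos [0.5665 0.3666 0.1696] yaw -35.4 F [ 0.2  1.3 -3.1] open 0.0157 SHIFT [ 0.2127  0.0094 -0.1427] turn_y -66.4
tray top ((0.657289981842041, 0.12809588015079498), (0.16358226537704468, 0.10452061891555786), 31.846088409423828)
```

The cover is held: opening 15.7 mm and about 3 N of weight. The top-view contour of the tray comes out 6 mm short of 170 mm, so I'll cross-check it with the earlier wrist picture and the side view.

```bash
python3 - <<'E'
from h import *
im=cv2.imread("pics/w4.png"); c0=cams.calibration("wrist"); T=c0["T_tool_cam"]
K=np.array([[c0["fx"],0,c0["cx"]],[0,c0["fy"],c0["cy"]],[0,0,1]])
R=Ro.from_euler("xyz",[-1.57,-.006,-.385]).as_matrix(); p=np.array([.683,-.0985,.2248])
cw=(K,np.array(c0["dist"]),p+R@T[:3,3],R@T[:3,:3])
si,cs=shot("side"); ti,ct=shot("top")
for n,i,cam in(("w",im,cw),("s",si,cs),("t",ti,ct)):
    for c in blobs(i,"white",1000):
        P=cast(c,cam,.011)
        if np.hypot(*(P.mean(0)-[.657,.127]))<.05:
            k=cv2.approxPolyDP(c.reshape(-1,1,2),6,True)[:,0]; Q=cast(k,cam,.011)
            print(n,k.tolist(),"\n",Q.round(4).tolist(),np.linalg.norm(np.diff(np.r_[Q,Q[:1]],axis=0),axis=1).round(3),[round(float(np.degrees(np.arctan2(*(b-a)[::-1]))),1) for a,b in zip(Q,np.roll(Q,-1,0))],Q.mean(0))
to([.657,.127,.16],31)
E
```

```text
w [[493, 0], [434, 80], [558, 189], [630, 105], [529, 0], [521, 1], [620, 110], [516, 0]] 
 [[0.5683, 0.1094], [0.6132, 0.0397], [0.7547, 0.127], [0.7007, 0.2142], [0.579, 0.1403], [0.5774, 0.1331], [0.7017, 0.2032], [0.5751, 0.129]] [0.083 0.166 0.103 0.142 0.007 0.143 0.147 0.021] [-57.2, 31.7, 121.8, -148.7, -102.5, 29.4, -149.6, -109.2] [0.63375896 0.13700938]
s [[403, 227], [376, 213], [329, 235], [356, 252]] 
 [[0.7542, 0.1286], [0.6985, 0.2103], [0.561, 0.1123], [0.6167, 0.0269]] [0.099 0.169 0.102 0.171] [124.3, -144.6, -56.9, 36.5] [0.65762393 0.11953455]
t [[258, 183], [235, 204], [269, 244], [293, 222]] 
 [[0.7469, 0.1327], [0.6924, 0.2011], [0.569, 0.1165], [0.6235, 0.0456]] [0.087 0.15  0.089 0.151] [128.5, -145.6, -52.4, 35.2] [0.65795996 0.12397633]
t 26.18 pos [0.565  0.3657 0.1661] yaw -35.4 F [-0.1  0.1 -2.7] open 0.0159 SHIFT [ 0.2134  0.0061 -0.1411] turn_y -66.4
```

Emit:
{"fn": "apply_moves", "kwargs": {"plan": [[0.015,0,-0.01,0,-6,0,0.9],[0.035,0,-0.023,0,-13,0,0.9],[0.06,0,-0.04,0,-20,0,0.9],[0.085,0,-0.056,0,-27,0,0.9],[0.107,0,-0.071,0,-34,0,0.9]]}}

```text
time: 26.8
tool_pos: [0.6113, 0.2449, 0.1658]
tool_rot: [-1.571, 0.002, -0.021]
contact_force: [-0.0, 0.1, -2.9]
opening: 0.0157
```

```bash
python3 - <<'E'
from h import *
to([.657,.1275,.167],31.7)
E
```

```text
t 26.8 pos [0.6113 0.2449 0.1658] yaw -1.2 F [-0.   0.1 -2.9] open 0.0157 SHIFT [ 0.0482 -0.0012 -0.1164] turn_y -32.9
```

Emit:
{"fn": "apply_moves", "kwargs": {"plan": [[0.011,0,-0.027,0,-8,0,0.9],[0.022,0,-0.055,0,-16,0,0.9],[0.035,0,-0.085,0,-25,0,0.9],[0.048,0,-0.117,0,-33,0,0.9],[0.048,0,-0.117,0,-33,0,0.9]]}}

```text
time: 27.42
tool_pos: [0.6568, 0.1252, 0.1657]
tool_rot: [-1.57, 0.002, 0.548]
contact_force: [-0.5, 0.5, -4.2]
opening: 0.0158
```

```bash
python3 - <<'E'
from h import *
for i in range(3): im,cam=shot("wrist")
cv2.imwrite("pics/w8.png",im)
np.save("cam.npy",np.array([*cam],dtype=object),allow_pickle=True)
to([.657,.1275,.09],31.7)
E
```

```text
t 27.57 pos [0.6559 0.1286 0.1664] yaw 31.5 F [-0.2  0.1 -2.9] open 0.0156 SHIFT [ 0.0005  0.0764 -0.0016] turn_y -0.2
```

View pics/w8.png

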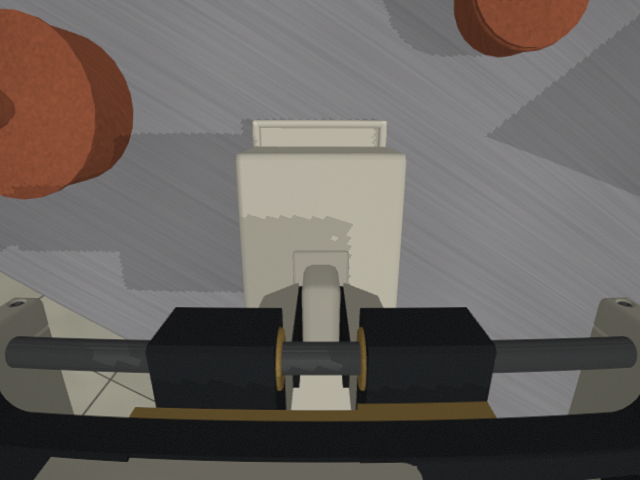

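The cover is level and aligned. The tray's end edge runs from (253,121) to (386,121), and the cover's from (237,155) to (405,155), so the two are parallel with centres within 2 px.

```bash
python3 - <<'E'
from h import *
cam=np.load("cam.npy",allow_pickle=True); s,p,R=pose()
q=cast([[253,121],[386,121]],cam,.011); d=q[1]-q[0]; print("tray centre",q.mean(0)+R[:2,0]*.085,np.linalg.norm(d),"yaw",np.degrees(np.arctan2(d[1],d[0]))-90)
z=p[2]-.0056-.014
q=cast([[237,155],[405,155]],cam,z); d=q[1]-q[0]; print("cover",q.mean(0)+R[:2,0]*.07,np.linalg.norm(d),"yaw",np.degrees(np.arctan2(d[1],d[0]))-90)
to([.657,.1275,.08])
E
```

```text
tray centre [0.65857263 0.12920517] 0.10271924075553836 yaw 31.418251414334478
cover [0.65718164 0.1293544 ] 0.07326566647802624 yaw 31.422437067853664
t 27.57 pos [0.6559 0.1286 0.1664] yaw 31.5 F [-0.2  0.1 -2.9] open 0.0156 SHIFT [ 0.0005  0.0864 -0.0016] turn_y None
```

Emit:
{"fn": "apply_moves", "kwargs": {"plan": [[0.001,0.025,0,0,0,0,0.9],[0.001,0.05,0,0,0,0,0.9],[0.001,0.07,0,0,0,0,0.9],[0.001,0.08,0,0,0,0,0.9],[0.001,0.084,0,0,0,0,0.9]]}}

```text
time: 28.2
tool_pos: [0.6571, 0.1292, 0.083]
tool_rot: [-1.57, 0.0, 0.551]
contact_force: [0.7, -0.5, -2.6]
opening: 0.0155
```

Emit:
{"fn": "apply_moves", "kwargs": {"plan": [[0,0.002,0,0,0,0,0.9],[0,0.003,0,0,0,0,0.9],[0,0.005,0,0,0,0,0.9],[0,0.006,0,0,0,0,0.9],[0,0.007,0,0,0,0,0.9]]}}

```text
time: 28.82
tool_pos: [0.6575, 0.1284, 0.0765]
tool_rot: [-1.571, -0.0, 0.551]
contact_force: [-0.5, -0.7, -3.4]
opening: 0.0155
```

Emit:
{"fn": "apply_moves", "kwargs": {"plan": [[0,0.001,0,0,0,0,0.9],[0,0.0015,0,0,0,0,0.9],[0,0.002,0,0,0,0,0.9],[0,0.0025,0,0,0,0,0.9],[0,0.0025,0,0,0,0,0.9]]}}

```text
time: 29.45
tool_pos: [0.6574, 0.1285, 0.0739]
tool_rot: [-1.571, -0.0, 0.551]
contact_force: [-0.4, -0.0, -2.3]
opening: 0.0158
```

Emit:
{"fn": "apply_moves", "kwargs": {"plan": [[0,0.0005,0,0,0,0,0.9],[0,0.001,0,0,0,0,0.9],[0,0.001,0,0,0,0,0.9],[0,0.001,0,0,0,0,0.9],[0,0.001,0,0,0,0,0.9]]}}

```text
time: 30.08
tool_pos: [0.6576, 0.1284, 0.0733]
tool_rot: [-1.571, -0.0, 0.551]
contact_force: [-1.4, -1.4, 2.3]
opening: 0.0157
```

Emit:
{"fn": "apply_moves", "kwargs": {"plan": [[0,0,0,0,0,0,0.55],[0,0,0,0,0,0,0.4],[0,0,0,0,0,0,0.2],[0,0,0,0,0,0,0],[0,0,0,0,0,0,-0.1]]}}

```text
time: 30.7
tool_pos: [0.6575, 0.1285, 0.0729]
tool_rot: [-1.571, -0.0, 0.551]
contact_force: [-0.7, 0.1, -0.1]
opening: 0.0493
```

Emit:
{"fn": "apply_moves", "kwargs": {"plan": [[0,-0.02,0,0,0,0,-0.1],[0,-0.06,0,0,0,0,-0.1],[0,-0.1,0,0,0,0,-0.1],[0,-0.15,0,0,0,0,-0.1],[0,-0.17,0,0,0,0,-0.1]]}}

```text
time: 31.32
tool_pos: [0.6584, 0.1286, 0.2469]
tool_rot: [-1.573, -0.005, 0.551]
contact_force: [0.4, -0.2, 0.1]
opening: 0.0503
```

```bash
python3 - <<'E'
from h import *
for i in range(3): im,cam=shot("wrist")
cv2.imwrite("pics/w9.png",im)
s,_=shot("side"); t,ct=shot("top")
cv2.imwrite("pics/f9.png",np.hstack([cv2.resize(s[150:390,190:470],(560,480)),cv2.resize(t[150:390,160:280],(240,480))]))
for c in blobs(t,"brown"):
    out=[circ(cast(c,ct,z),None,ct[2]) for z in (.0485,.0555,.0635)]
    print(c.mean(0).round(),[(q[0].round(4),round(q[1]*1000,1)) for q in out])
to([.657,.1275,.25])
E
```

```text
[320. 284.] [(array([ 0.4424, -0.0092]), np.float64(49.3)), (array([ 0.4416, -0.0091]), np.float64(49.0)), (array([ 0.4406, -0.009 ]), np.float64(48.6))]
[343. 192.] [(array([ 0.6908, -0.0999]), np.float64(61.3)), (array([ 0.6885, -0.0993]), np.float64(60.9)), (array([ 0.6858, -0.0985]), np.float64(60.5))]
t 31.57 pos [0.6568 0.1284 0.2413] yaw 31.5 F [-0.  -0.9 -0.8] open 0.0502 SHIFT [-0.0003 -0.0087 -0.0008] turn_y None
```

View pics/w9.png

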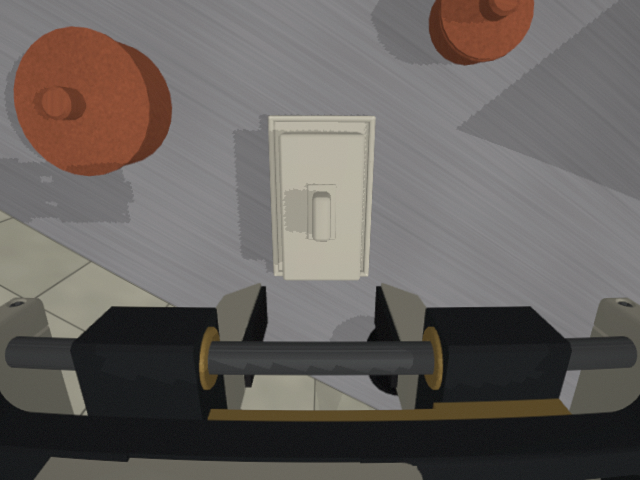

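View pics/f9.png

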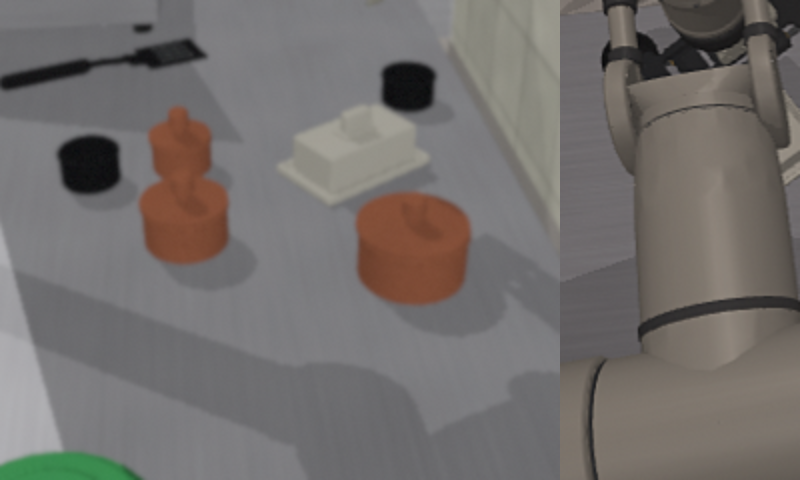

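The cover stands flat inside the rim. It made contact at tool height 73 mm, where 73.6 mm is expected on the floor and about 78.6 mm would mean the rim. All three lids are level.

```bash
python3 -c "
from h import *
print(robot.hand_in()); to([.657,.1275,.25])"
```

```text
the job is handed in; nothing more can be done
None
the job is handed in; nothing more can be done
```

All three clay lids are on their own pots, placed large, medium, then small. The butter cover is on the tray, lengthwise and flat inside the rim. The job is handed in; it took about 32 s of the 115 s. The hand-in gives no verdict, so what follows is my own checking.

- **Lids:** At rim height, the wrist camera read flange radii of 61.5, 50.4 and 39.6 mm, each within 0.2 mm of what the lid read before I moved it. The side view shows all three level. The large lid touched the pot wall lightly going in (about 10 N at most), so I shifted it about 2 mm before it settled.
- **Cover:** It touched down at a tool height of about 73 mm, where 73.6 mm was expected for the tray floor and about 79 mm would have meant the rim. Its angle matched the tray's to within a degree, and its centre was within 2 mm.
- **Pots and tray:** I saw no lasting movement. The large and medium pots read within 2 mm of their first positions, which is about the camera accuracy.
- **Other things:** I did not touch the keeper, the turner or the black look-alikes.

**Where checks disagreed:**
- The top camera read positions about 2 mm off from the wrist camera, so I used the wrist camera or an average.
- A full-circle fit of the medium lid read 0.3 mm too large, while the cleaner half-circle fit agreed.
- In the last top view the arm hid the tray and the small pot, so those rest on the wrist and side views.

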